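# Stack a parts tray onto the sprung tray dock by feel

## Task

Pick up the loose parts tray by its handle and stack it on the lower tray in the sprung dock, so that all four corner lugs are in the lower tray's sockets and it sits fully home and level. How far along the dock the lower tray is clamped is not exactly known, so set the lugs down lightly on its rails behind the sockets, slide along the dock until they drop in, and keep hold of the handle until the tray is home before letting go. Be gentle: never press the trays together or push them sideways with more than about 25 N.

Things in the scene. Friction and masses are not known exactly. Their poses are not given: they have to be found in the camera images.
- tray_grip (a point): Centre of the handle bar of the loose grey tray, 74 mm above its lug tips. The bar runs along the tray's x over its middle: 100 mm long, 12 mm thick (y), 24 mm high, on two posts at x = +-40 mm; grip it from above, fingers closing along the tray's y. Axes: x along tray and bar, z up.
- tray: The loose grey parts tray to stack: open box 160 x 120 mm (x, y), walls 28 mm high, 0.3 to 0.45 kg, same either way round. Origin centred between its lug tips; axes as tray_grip. Stands on four round corner lugs at x = +-62, y = +-45 mm, each 9 mm long and 14 mm in diameter, the lowest 3 mm tapering to a 12 mm flat tip.
- dock_mark (a point): Mark on the dock's sprung plate, level with the lower tray's rail tops (50 mm above the bench unloaded), on the dock's length axis; x along dock, z up. Sinks with the plate. The centre of the socket pattern lies 6 to 36 mm from it towards +x, how far is not measured. Handle centre above it: 74 mm with lugs on the rails, 65 mm fully home (tray underside flat on rails).
- dock_plate (a point): Centre of the top of the sprung plate under the lower tray, 14 mm below the rail tops; sinks with it. The plate stays up under the tray's own weight, starts to sink at about 7.5 N, then yields 2 mm per N for 12 mm, then is rigid. Sideways all is firm: a lug meeting a socket's far wall stops with a sharp rise of force.
- dock: Dark steel dock base, 240 x 140 mm, fixed; origin centre of underside, x lengthways. The grey lower tray is clamped on its sprung plate: two flat rails along x, 220 x 30 mm, at y = +-45 mm, each with two square sockets 18 x 18, 11 mm deep, spaced like the lugs (+-62, +-45 mm). Lugs set down over the mark rest on flat rail; slide towards the dock's +x to reach the sockets.

How it is judged:
On the way, in this order (a step that is already met when the one before it is completed fails the run):
1. the tray is lifted clear by the gripper (height (world z) of tray above 0.03 m and contact force between the fingers and tray above 1 N and contact force between tray and dock below 0.1 N), for 0.1 s.
2. its lugs go into the sockets while the gripper still holds it (z of tray_grip in the frame of dock_mark below 0.068 m and horizontal distance between tray_grip and dock_mark below 0.042 m and contact force between the fingers and tray above 1 N), for 0.1 s.
At the end, for the whole second after the job is handed in: The tray stands on the lower tray with all four lugs in the sockets: handle centre 65 mm above the mark (less than 66.8 mm; on the rails it would be 74), 2 to 40 mm from it along the dock and within 5 mm of its axis, lengthways within 0.08 rad, level within 0.03 rad, released and at rest (z of tray_grip in the frame of dock_mark between 0.062 and 0.0668 m and x of tray_grip in the frame of dock_mark between 0.002 and 0.04 m and y of tray_grip in the frame of dock_mark between -0.005 and 0.005 m and angle between the x axis of tray and the x axis of dock, either way round below 0.08 rad and angle between tray's own z axis and vertical below 0.03 rad and linear speed of tray below 0.02 m/s); the robot touches nothing.
It fails at once if the trays are pressed or pushed together with more than 25 N (contact force between tray and dock above 25 N).
It also fails if it takes over 56 s, if anything falls off the work surface, if the arm or the gripper's body presses on something with over 40 N, if the wrist force passes 120 N, or if a joint passes its speed limit or range.

## Robot

A 7-joint arm with a two-finger parallel gripper is mounted at the origin on a cart in front of the work surface, level with it; the furniture and walls round the work are solid. World frame = base frame: x ahead of the robot, y to its left, z up, the work surface at z = 0. Lengths are in m, angles in rad, forces in N, time in s.
With the tool pointing down it reaches from about 0.425 to 0.975 m from the base axis. Payload 16.7 kg.
Tool frame: the origin (TCP) lies at the very end of the fingers, on their centre line; the grasp point (between the pads) lies 19 mm behind it; z points along the fingers, y is the line along which they close (so a half turn about z gives the same grasp; the last joint's range is limited). The gripper opens to 85 mm and grips with 20 to 120 N. Pads are 22 mm wide; open, the fingers measure 114 mm over their backs; the gripper's body (76 mm by 85 mm) begins 54 mm behind the grasp point. The pads swing forward as they close: fully open they stand 13 mm farther back than shut.
Start: joints at [-1.284, 0.426, 0.074, 1.606, -0.034, 1.111, -0.067], TCP at [0.285, 0.612, 0.231] pointing down, gripper open.
Joint ranges: [-2.85, 2.85], [-0.5, 2.14], [-1.23, 1.37], [0.21, 2.46], [-1.02, 4.16], [0.16, 2.05], [-2.73, 2.73]. Speed limits (rad/s): [1.89, 1.89, 2.39, 2.39, 3.01, 3.01, 3.01].

## Interface

Orientations are given as a 3x3 rotation matrix whose columns are the frame's x, y, z axes.
In Python, from cell import manip gives the robot as it stands. The module is installed in compiled form; this text tells all that it offers.
- The arm moves only by the tool servo_tool, never from a script. Its argument "motion" is text: rows parted by semicolons, each of 7 numbers parted by spaces: the opening, from -1 (shut) to 1 (fully open), so that 0 is half open, then the shift along the tool's x, y, z in m, then the turn, a rotation vector about the tool's x, y, z in rad. In form: claw x y z ax ay az; .... A call has 1 to 12 rows; each row is the pose to reach, as a shift and turn from the pose commanded when the call began, along the tool's axes at that moment; what a row does not reach only later rows make up. A row lasts 1/10 s, in which the tool goes at most 50 mm and 8.59 degrees, less where a joint would pass 70% of its speed; a pose out of reach is approached as far as the arm can. A call with a gripper value outside its range is refused whole. The fingers move at their own pace and stop on an object; "grip_force" is the grip in N (left out, the last holds). Time passes only in rows, so rows that repeat a pose let the fingers close. It gives the time, the measured TCP pose, the force, the opening and the grip force at its end, in the units of the state.
- manip.state(): the state, without advancing time (a new reading comes with each control period).
- manip.get_image(name): name is "scene" or "side" or "wrist"; returns a dict with "image" (400x640x3 uint8, red, green, blue), "camera_matrix" (3x3 intrinsics, pixels), "rvec" (rotation vector, rad) and "tvec" (3), from world to camera coordinates, as OpenCV has them. Camera axes: x right, y down, z forward; pixel columns grow to the right and rows downward; lengths in m; the calibration is good to about 2 mm. A picture is of the moment at which its call begins. There is no depth.
- manip.sign_off(): hands the job in; it is judged then, once.
The state is a dict: "clock": time; "joints": joint angles; "joint_vel": joint speeds; "joint_efforts": joint torques, N m; "tool_pos": TCP position; "orientation": TCP orientation; "ft_force": force on the tool from outside, world axes, zero at the start; "wrist_torque": the same for the moment, N m; "width": finger opening in m; "finger_force": force on a finger pad.
Only numpy, scipy, OpenCV 4.12 (cv2) and the standard library are available. Lean on these libraries where they do the work, as an engineer would, in place of code of your own. Each camera call takes 0.05 s, during which the arm holds its last target. There are 200 camera calls.

## Working session

There is one attempt and no reset: what is moved stays moved. The work goes in short steps, Python scripts to look and compute and a tool call to move; the robot and the scene stay as the last step left them, time stands still between calls to the robot, and variables do not carry over. Pictures are saved under pics/ and viewed, at most 10 in all, crops included, and the job is handed in when it is done.

Besides the shell and the picture viewer there is one more tool, called after ">>>" by a JSON object that holds its "method" and its "body". servo_tool: Moves the arm, as the interface text tells. Its arguments: {"type":"object","properties":{"motion":{"type":"string"},"grip_force":{"type":"number"}},"required":["motion"]}

```bash
mkdir -p pics; python3 - <<'E'
from cell import manip
import cv2,numpy as np,pickle
s=manip.state();print({k:np.round(v,3).tolist() for k,v in s.items()})
d={}
for n in("scene","side","wrist"):
    i=manip.get_image(n);d[n]=i;cv2.imwrite(f"pics/{n}0.png",i["image"][:,:,::-1])
    R=cv2.Rodrigues(np.array(i["rvec"]))[0];print(n,(-R.T@np.ravel(i["tvec"])).round(3))
pickle.dump(d,open("d0.pkl","wb"))
E
```

```text
{'clock': 0.0, 'joints': [-1.284, 0.427, 0.074, 1.607, -0.034, 1.111, -0.067], 'joint_vel': [-0.0, 0.001, -0.0, -0.0, 0.0, -0.001, -0.0], 'joint_efforts': [-0.002, -94.981, 3.76, -46.351, 0.019, 0.01, 0.0], 'tool_pos': [0.285, 0.612, 0.231], 'orientation': [[-0.907, 0.422, -0.0], [0.422, 0.907, -0.001], [-0.0, -0.001, -1.0]], 'ft_force': [0.073, 0.616, 0.212], 'wrist_torque': [-0.061, 0.055, 0.054], 'finger_force': 0.0, 'width': 0.086}
scene [-0.004 -0.313  0.709]
side [ 0.142 -0.769  0.368]
wrist [0.22  0.641 0.373]
```

View pics/scene0.png

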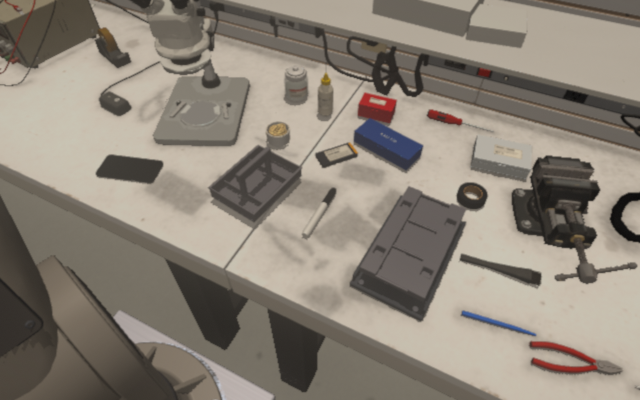

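View pics/side0.png

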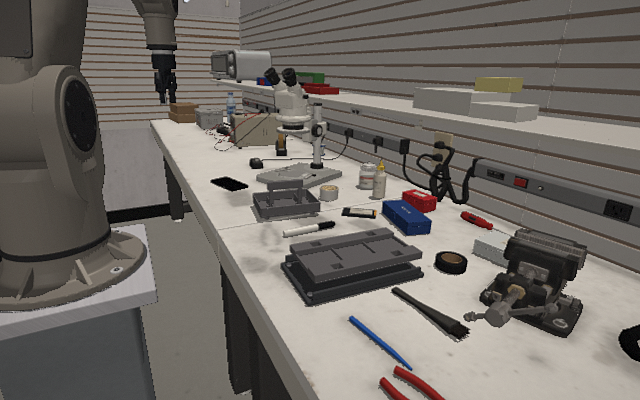

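Scene: tray at about (256,184), its handle running lower-left to upper-right; dock at about (410,250). The side view shows the same. I'll enlarge both.

```bash
python3 - <<'E'
import cv2,pickle
d=pickle.load(open("d0.pkl","rb"))
i=d["scene"]["image"][:,:,::-1]
def crop(im,x,y,w,h,f,n):
    cv2.imwrite(n,cv2.convertScaleAbs(cv2.resize(im[y:y+h,x:x+w],None,fx=f,fy=f,interpolation=cv2.INTER_CUBIC),alpha=1.7))
crop(i,200,140,110,85,7,"pics/t.png")
crop(i,345,180,130,140,4.25,"pics/d.png")
E
```

```text
(no output)
```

View pics/t.png

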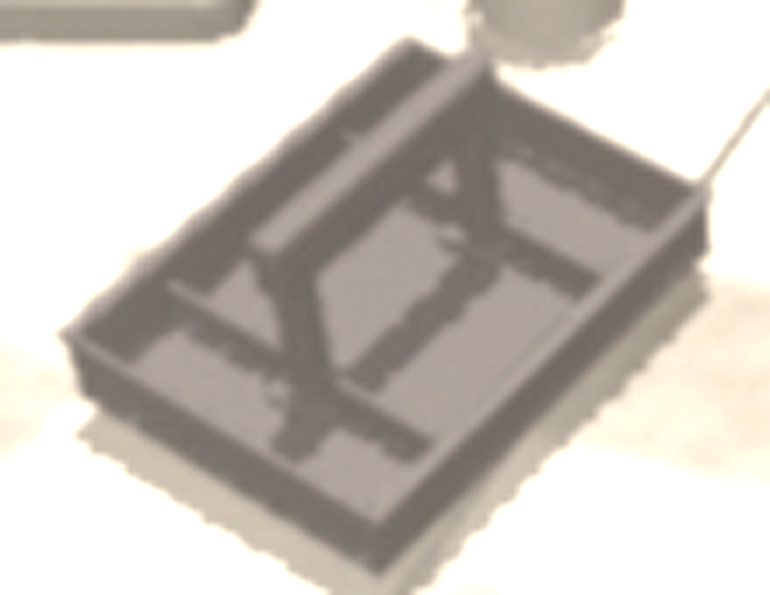

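View pics/d.png

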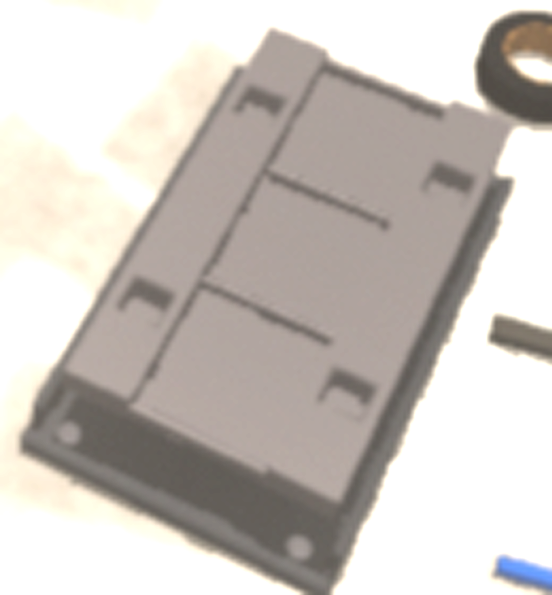

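The tray crop shows the bar top from (264,248) to (478,60), and rim corners at (68,335), (408,42), (705,190), (380,525). In the dock crop the sockets are near (145,293), (347,387), (450,180) and (262,100), and the dock base sticks out at the near end. That means the lower tray is shifted towards the far end.

```bash
cat > h.py <<'E'
import cv2,numpy as np
def w(i,px,z):
    K=np.array(i["camera_matrix"]);R=cv2.Rodrigues(np.array(i["rvec"]))[0];t=np.ravel(i["tvec"])
    p=cv2.undistortPoints(np.array(px,float).reshape(-1,1,2),K,None).reshape(-1,2)
    r=np.c_[p,np.ones(len(p))]@R; c=-R.T@t
    return (c+r*((z-c[2])/r[:,2])[:,None])[:,:2]
def pj(i,P): return cv2.projectPoints(np.array(P,float),np.array(i["rvec"]),np.array(i["tvec"],float),np.array(i["camera_matrix"]),None)[0].reshape(-1,2)
E
python3 - <<'E'
from h import *;import pickle
d=pickle.load(open("d0.pkl","rb"))["scene"]
T=lambda p:np.array(p)/7+[200,140]-.4
D=lambda p:np.array(p)/4.25+[345,180]-.4
def pr(n,a):
    print(n,a.round(4).tolist(),"mid",a.mean(0).round(4),"len",[round(float(np.linalg.norm(a[k]-a[k-1])),4) for k in range(len(a))],"ang",np.degrees(np.arctan2(*(a[1]-a[0])[::-1])).round(2))
pr("bar",w(d,T([(264,248),(478,60)]),.086))
pr("rim",w(d,T([(68,335),(408,42),(705,190),(380,525)]),.037))
pr("rails",w(d,D([(65,375),(272,30),(510,122),(342,500)]),.05))
pr("sock",w(d,D([(146,296),(262,103),(450,182),(347,391)]),.05))
pr("base",w(d,D([(22,450),(330,592)]),.0))
E
```

```text
bar [[0.4509, 0.0946], [0.5439, 0.0804]] mid [0.4974 0.0875] len [0.094, 0.094] ang -8.7
rim [[0.4311, 0.1589], [0.5842, 0.1359], [0.5682, 0.0187], [0.4117, 0.0381]] mid [0.4988 0.0879] len [0.1223, 0.1548, 0.1183, 0.1576] ang -8.55
rails [[0.3863, -0.197], [0.6054, -0.2103], [0.6001, -0.3255], [0.383, -0.3155]] mid [ 0.4937 -0.2621] len [0.1185, 0.2194, 0.1153, 0.2174] ang -3.47
sock [[0.4373, -0.2124], [0.5603, -0.221], [0.5542, -0.3105], [0.4309, -0.3023]] mid [ 0.4957 -0.2616] len [0.0901, 0.1233, 0.0897, 0.1236] ang -4.0
base [[0.3735, -0.1864], [0.3706, -0.3239]] mid [ 0.3721 -0.2552] len [0.1375, 0.1375] ang -91.2
```

View pics/wrist0.png

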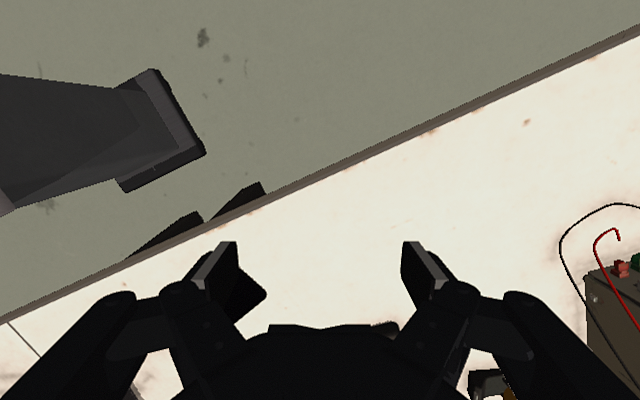

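Sizes agree with the given dimensions. In the wrist view there is only the bench edge and the fingers. Next I'll check the obstacles on the way and work out the first move.

```bash
cat >> h.py <<'E'
from scipy.spatial.transform import Rotation as Ro
def go(s,pos,yaw):
    "shift+turn from current (commanded~measured) pose; yaw=angle of tool x, tool down"
    R=np.array(s["orientation"]);a=np.radians(yaw)
    x=np.array([np.cos(a),np.sin(a),0]);z=np.array([0,0,-1.]);G=np.c_[x,np.cross(z,x),z]
    return (R.T@(np.array(pos)-s["tool_pos"])).round(4),Ro.from_matrix(R.T@G).as_rotvec().round(4)
E
python3 - <<'E'
from h import *;import pickle;from cell import manip
d=pickle.load(open("d0.pkl","rb"));c=d["scene"]
print("micro base",w(c,[(157,140),(233,143),(247,80),(188,77)],.02).round(3).tolist())
print("side: head bottom",w(d["side"],[(290,130)],.25).round(3), "bottle",w(c,[(325,115)],0).round(3))
print("scope proj in scene",pj(c,[(.5,.3,.2),(.6,.3,.2),(.6,.4,.25)]).round().tolist())
D=lambda p:np.array(p)/4.25+[345,180]-.4
for z in(0,.02,.03): print("base far R/L",w(c,D([(512,180),(237,68)]),z).round(4).tolist())
s=manip.state()
print(go(s,(.498,.088,.231),171.8)); print(go(s,(.55,-.26,.3),176.2))
E
```

```text
micro base [[0.51, 0.37], [0.581, 0.204], [0.807, 0.311], [0.747, 0.463]]
side: head bottom [[ 0.435 -0.098]] bottle [[0.79  0.068]]
scope proj in scene [[156.0, 85.0], [187.0, 60.0], [143.0, 27.0]]
base far R/L [[0.611, -0.3364], [0.6193, -0.1953]]
base far R/L [[0.5937, -0.3357], [0.6017, -0.1986]]
base far R/L [[0.585, -0.3354], [0.5929, -0.2002]]
(array([-4.143e-01, -3.847e-01,  2.000e-04]), array([-9.000e-04, -1.000e-04, -2.927e-01]))
(array([-0.6084, -0.6783, -0.0686]), array([-9.000e-04, -1.000e-04, -3.695e-01]))
```

>>> {"method": "servo_tool", "body": {"motion": "1 -0.035 -0.032 0 0 0 -0.024; 1 -0.069 -0.064 0 0 0 -0.049; 1 -0.104 -0.096 0 0 0 -0.073; 1 -0.138 -0.128 0 0 0 -0.098; 1 -0.173 -0.16 0 0 0 -0.122; 1 -0.207 -0.192 0 0 0 -0.147; 1 -0.242 -0.224 0 0 0 -0.171; 1 -0.276 -0.256 0 0 0 -0.195; 1 -0.311 -0.288 0 0 0 -0.22; 1 -0.345 -0.32 0 0 0 -0.244; 1 -0.38 -0.352 0 0 0 -0.269; 1 -0.414 -0.385 0 0 0 -0.293"}}

```text
clock: 1.35
tool_pos: [0.4981, 0.0862, 0.2314]
orientation: [[-0.99, 0.141, 0.0], [0.141, 0.99, 0.0], [-0.0, 0.0, -1.0]]
ft_force: [0.8, 0.9, 0.2]
width: 0.0853
finger_force: 0.0
```

```bash
python3 - <<'E'
from h import *;from cell import manip
s=manip.state();print(s["clock"],np.round(s["tool_pos"],4));print(go(s,(.55,-.26,.29),176.2))
E
```

```text
1.35 [0.4981 0.0862 0.2314]
(array([-0.1003, -0.3354, -0.0586]), array([ 0.0002,  0.0002, -0.0753]))
```

>>> {"method": "servo_tool", "body": {"motion": "1 -0.012 -0.042 -0.007 0 0 -0.01; 1 -0.025 -0.084 -0.015 0 0 -0.02; 1 -0.037 -0.126 -0.022 0 0 -0.03; 1 -0.05 -0.168 -0.03 0 0 -0.04; 1 -0.062 -0.21 -0.037 0 0 -0.05; 1 -0.075 -0.252 -0.044 0 0 -0.06; 1 -0.088 -0.294 -0.052 0 0 -0.07; 1 -0.1 -0.336 -0.058 0 0 -0.076; 1 -0.1 -0.336 -0.058 0 0 -0.076; 1 -0.1 -0.336 -0.058 0 0 -0.076"}}

```text
clock: 2.35
tool_pos: [0.5484, -0.2597, 0.289]
orientation: [[-0.998, 0.069, -0.001], [0.069, 0.998, -0.0], [0.001, -0.0, -1.0]]
ft_force: [-0.7, 0.5, 0.1]
width: 0.0856
finger_force: 0.0
```

```bash
python3 - <<'E'
from h import *;from cell import manip;import pickle
i=manip.get_image("wrist");s=manip.state();pickle.dump((i,s),open("d1.pkl","wb"))
print(s["clock"],np.round(s["tool_pos"],4));cv2.imwrite("pics/w1.png",cv2.convertScaleAbs(i["image"][:,:,::-1],alpha=1.5))
print(pj(i,[(.4957,-.2616,.05)]))
E
```

```text
2.4 [ 0.5487 -0.2584  0.2889]
[[315.69181191 128.71090948]]
```

View pics/w1.png

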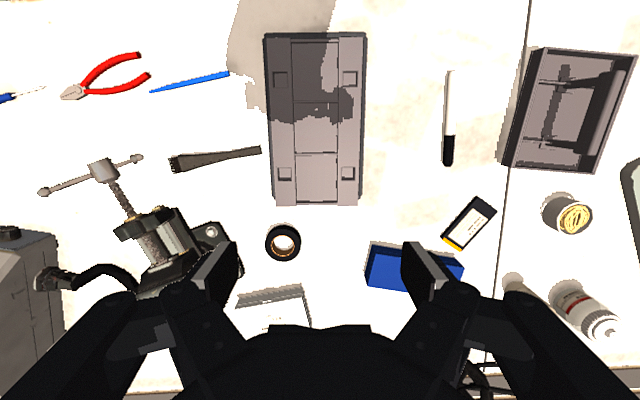

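The wrist view shows the dock straight on, with sockets near (281,79), (349,79), (348,174) and (285,174). The tray is at the upper right. I'll enlarge the dock.

```bash
python3 - <<'E'
import pickle,cv2
i,s=pickle.load(open("d1.pkl","rb"))
a=i["image"][28:213,258:373,::-1]
a=cv2.rotate(cv2.resize(a,None,fx=4,fy=4,interpolation=cv2.INTER_CUBIC),cv2.ROTATE_90_COUNTERCLOCKWISE)
cv2.imwrite("pics/w1c.png",cv2.convertScaleAbs(a,alpha=2.2));print(a.shape)
E
```

```text
(460, 740, 3)
```

View pics/w1c.png

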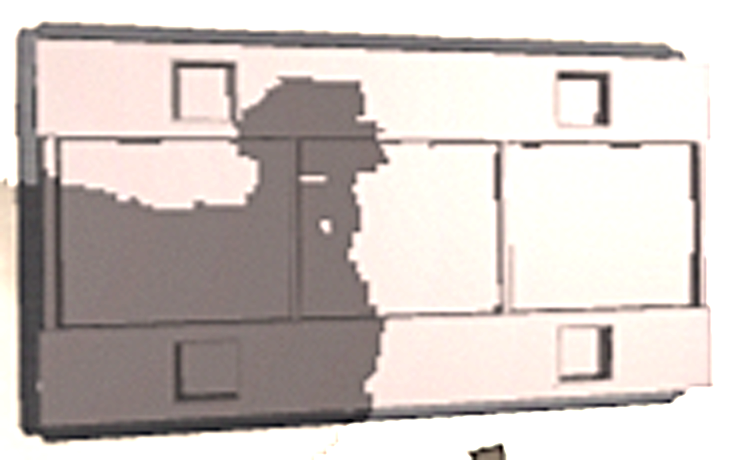

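Crop (rotated): socket centres are near (204,92), (583,99), (584,353) and (207,370). A white dot at (325,225) lies on the axis, probably the mark, on the near side of the pattern.

```bash
python3 - <<'E'
from h import *;import pickle
i,s=pickle.load(open("d1.pkl","rb"))
C=lambda p:np.c_[258+(459-np.array(p,float)[:,1])/4,28+np.array(p,float)[:,0]/4]-.4+np.array([0.4,0.0])
a=w(i,C([(204,92),(583,99),(584,353),(207,370)]),.05)
print(a.round(4).tolist(),a.mean(0).round(4))
print([np.linalg.norm(a[k]-a[k-1]).round(4) for k in range(4)])
for p,q in((0,1),(3,2)):print(np.degrees(np.arctan2(*(a[q]-a[p])[::-1])))
e=(a[1]+a[0]-a[2]-a[3])/2;print("from y axis",np.degrees(np.arctan2(-e[0],e[1])))
print("dot",w(i,C([(325,225)]),.05),w(i,C([(325,225)]),.036))
b=w(i,[(536,48),(635,58),(600,175),(502,163)],.037);print("tray rim",b.round(4).tolist(),b.mean(0).round(4))
from cell import manip
print(go(manip.state(),(.498,.088,.23),171.8))
E
```

```text
[[0.4363, -0.2134], [0.56, -0.2206], [0.5541, -0.31], [0.431, -0.3025]] [ 0.4953 -0.2616]
[np.float64(0.0893), np.float64(0.1239), np.float64(0.0896), np.float64(0.1234)]
-3.3233115740415626
-3.4695311877287396
from y axis -3.5680542679108656
dot [[ 0.47028735 -0.25867303]] [[ 0.47004499 -0.25879166]]
tray rim [[0.4149, 0.029], [0.4357, 0.1594], [0.5907, 0.1477], [0.563, 0.0028]] [0.5011 0.0847]
(array([0.0738, 0.3422, 0.059 ]), array([ 0.0003, -0.0008,  0.0759]))
```

The wrist and scene cameras agree: socket centre (0.4953, -0.2616), yaw -3.5°. The dot is 25 mm behind it, so +x points away from the robot. Back to the tray.

>>> {"method": "servo_tool", "body": {"motion": "1 0.009 0.043 0 0 0 0.01; 1 0.018 0.086 0 0 0 0.02; 1 0.027 0.128 0.008 0 0 0.03; 1 0.037 0.171 0.016 0 0 0.04; 1 0.046 0.214 0.025 0 0 0.05; 1 0.055 0.257 0.035 0 0 0.06; 1 0.064 0.3 0.05 0 0 0.07; 1 0.074 0.342 0.07 0 0 0.076; 1 0.074 0.342 0.095 0 0 0.076; 1 0.074 0.342 0.12 0 0 0.076; 1 0.074 0.342 0.14 0 0 0.076; 1 0.074 0.342 0.14 0 0 0.076"}}

```text
clock: 3.6
tool_pos: [0.4957, 0.0884, 0.1472]
orientation: [[-0.99, 0.14, -0.004], [0.14, 0.99, -0.001], [0.004, -0.002, -1.0]]
ft_force: [0.2, -0.7, 0.8]
width: 0.0856
finger_force: 0.0
```

```bash
python3 - <<'E'
from h import *;from cell import manip
s=manip.state();print(go(s,(.498,.088,.055),171.8),s["ft_force"],s["clock"])
i=manip.get_image("wrist")
cv2.imwrite("pics/w2.png",cv2.convertScaleAbs(i["image"][:,:,::-1],alpha=1.7))
E
```

```text
(array([-0.0027,  0.0001,  0.0922]), array([-0.0018, -0.0037,  0.0027])) [ 0.23612431 -0.71938313  0.79513564] 3.6
```

View pics/w2.png

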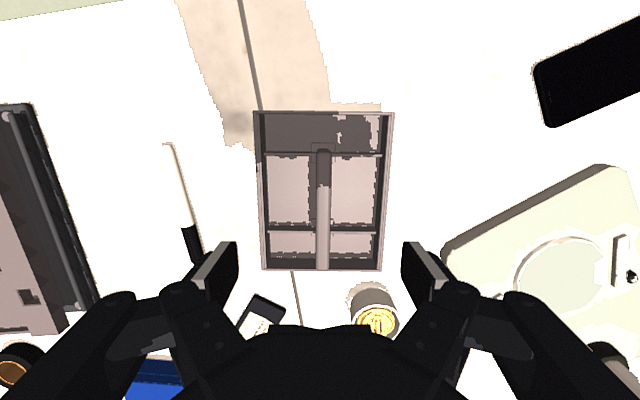

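The bar sits centred between the fingers at column ~323, parallel to the view. I'll descend and grip.

>>> {"method": "servo_tool", "body": {"motion": "1 -0.003 0 0.02 0 -0.003 0.002; 1 -0.003 0 0.04 0 -0.003 0.002; 1 -0.003 0 0.06 0 -0.003 0.002; 1 -0.003 0 0.078 0 -0.003 0.002; 1 -0.003 0 0.088 0 -0.003 0.002; 1 -0.003 0 0.092 0 -0.003 0.002; 1 -0.003 0 0.092 0 -0.003 0.002; -1 -0.003 0 0.092 0 -0.003 0.002; -1 -0.003 0 0.092 0 -0.003 0.002; -1 -0.003 0 0.092 0 -0.003 0.002; -1 -0.003 0 0.092 0 -0.003 0.002; -1 -0.003 0 0.092 0 -0.003 0.002", "grip_force": 60}}

```text
clock: 4.85
tool_pos: [0.5011, 0.0874, 0.0576]
orientation: [[-0.99, 0.144, 0.003], [0.144, 0.99, 0.0], [-0.003, 0.001, -1.0]]
ft_force: [0.2, 4.0, -0.1]
width: 0.0123
finger_force: 1.5
```

>>> {"method": "servo_tool", "body": {"motion": "-1 0 0 0 0 0 0; -1 0 0 0 0 0 0; -1 0 0 0 0 0 0; -1 0 0 0 0 0 0; -1 0 0 -0.01 0 0 0; -1 0 0 -0.03 0 0 0; -1 0 0 -0.055 0 0 0; -1 0 0 -0.085 0 0 0; -1 0 0 -0.11 0 0 0; -1 0 0 -0.11 0 0 0; -1 0 0 -0.11 0 0 0"}}

```text
clock: 5.95
tool_pos: [0.5004, 0.0871, 0.1675]
orientation: [[-0.99, 0.144, 0.004], [0.144, 0.99, 0.0], [-0.004, 0.001, -1.0]]
ft_force: [-0.8, -0.5, -4.2]
width: 0.0111
finger_force: 62.3
```

```bash
python3 - <<'E'
from h import *;from cell import manip
s=manip.state();print(np.round(s["tool_pos"],4),np.round(s["orientation"],4).tolist(),s["ft_force"],s["width"],s["finger_force"])
i=manip.get_image("wrist");cv2.imwrite("pics/w3.png",cv2.convertScaleAbs(i["image"][:,:,::-1],alpha=1.7))
u=np.array([np.cos(np.radians(-3.5)),np.sin(np.radians(-3.5))])
p=np.array([.4953,-.2616])-.012*u
print(go(s,(*p,.15),176.5),p)
E
```

```text
[0.5004 0.0871 0.1675] [[-0.9895, 0.1443, 0.0036], [0.1443, 0.9895, 0.0], [-0.0036, 0.0005, -1.0]] [-0.75039406 -0.46389775 -4.24568284] 0.011075463210764018 62.299296855926514
(array([-0.0333, -0.3468,  0.0175]), array([ 0.0004,  0.0036, -0.0838])) [ 0.48332238 -0.26086742]
```

View pics/w3.png

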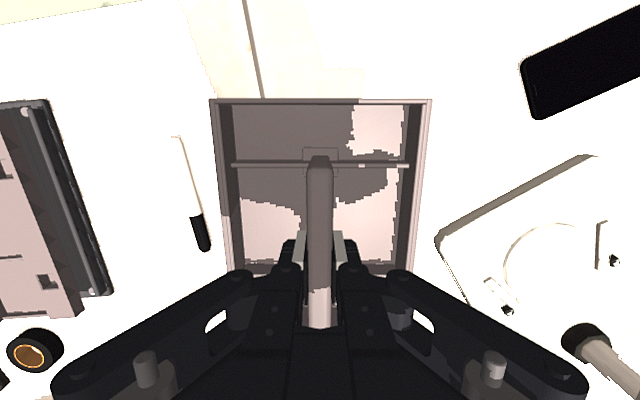

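The tray is held level and straight. The bar's near top end is at (320,157) and the rim corners are at (210,100) and (430,100). Next I'll get its x offset in the hand.

```bash
python3 - <<'E'
from h import *;from cell import manip
i=manip.get_image("wrist");s=manip.state()
R=np.array(s["orientation"])[:2,:2];t=np.array(s["tool_pos"])[:2]
for px,z in(([(320,157)],.196),([(210,100),(430,100)],.147)):
    a=w(i,px,z);print(a.round(4),"tool xy",((a-t)@R).round(4).tolist())
E
```

```text
[[0.4458 0.0945]] tool xy [[0.0545, -0.0003]]
[[0.4129 0.0374]
 [0.4306 0.1587]] tool xy [[0.0788, -0.0614], [0.0788, 0.0611]]
```

The tray centre is about 2 mm towards the robot from the tool. Moving to 16 mm behind the sockets, still high.

>>> {"method": "servo_tool", "body": {"motion": "-1 -0.002 -0.02 0 0 0.004 -0.005; -1 -0.005 -0.055 0 0 0.004 -0.014; -1 -0.008 -0.095 0 0 0.004 -0.023; -1 -0.012 -0.135 0 0 0.004 -0.033; -1 -0.016 -0.175 0 0 0.004 -0.042; -1 -0.019 -0.215 0 0 0.004 -0.052; -1 -0.023 -0.255 0.005 0 0.004 -0.061; -1 -0.027 -0.295 0.01 0 0.004 -0.071; -1 -0.03 -0.33 0.015 0 0.004 -0.08; -1 -0.031 -0.347 0.018 0 0.004 -0.084; -1 -0.031 -0.347 0.018 0 0.004 -0.084; -1 -0.031 -0.347 0.018 0 0.004 -0.084"}}

```text
clock: 7.25
tool_pos: [0.4804, -0.2606, 0.1483]
orientation: [[-0.998, 0.062, -0.003], [0.062, 0.998, 0.0], [0.003, 0.0, -1.0]]
ft_force: [-0.4, 0.4, -3.4]
width: 0.011
finger_force: 62.2
```

>>> {"method": "servo_tool", "body": {"motion": "-1 0 0 0 0 0 0; -1 0 0 0 0 0 0"}}

```text
clock: 7.45
tool_pos: [0.4813, -0.2597, 0.1493]
orientation: [[-0.998, 0.059, -0.001], [0.059, 0.998, 0.0], [0.001, 0.0, -1.0]]
ft_force: [-1.0, 0.9, -4.4]
width: 0.0109
finger_force: 62.2
```

```bash
cat > r.py <<'E'
from h import *;from cell import manip
s=manip.state()
c=np.array([.4953,-.2616]);a=np.radians(-3.5);u=np.array([np.cos(a),np.sin(a)]);v=np.array([-u[1],u[0]])
dd=np.array(s["tool_pos"][:2])-c
F=np.array(s["ft_force"])
print("t %.2f along %.4f across %.4f z %.4f  F along %.1f across %.1f z %.1f"%(s["clock"],dd@u,dd@v,s["tool_pos"][2],F[:2]@u,F[:2]@v,F[2]))
g=go(s,(0,0,0),176.5);print("turn",g[1],"M",np.round(s["wrist_torque"],2),"width",s["width"])
E
python3 r.py
```

```text
t 7.45 along -0.0140 across 0.0010 z 0.1493  F along -1.1 across 0.8 z -4.4
turn [ 0.0002 -0.0013  0.0016] M [-0.07 -0.01  0.01] width 0.010891562490581444
```

>>> {"method": "servo_tool", "body": {"motion": "-1 0 -0.001 0.008 0 -0.001 0.002; -1 0 -0.001 0.018 0 -0.001 0.002; -1 0 -0.001 0.028 0 -0.001 0.002; -1 0 -0.001 0.034 0 -0.001 0.002; -1 0 -0.001 0.037 0 -0.001 0.002; -1 0 -0.001 0.038 0 -0.001 0.002; -1 0 -0.001 0.039 0 -0.001 0.002; -1 0 -0.001 0.04 0 -0.001 0.002; -1 0 -0.001 0.04 0 -0.001 0.002"}}

```text
clock: 8.35
tool_pos: [0.4811, -0.2618, 0.1095]
orientation: [[-0.998, 0.063, 0.0], [0.063, 0.998, -0.0], [-0.0, -0.0, -1.0]]
ft_force: [0.7, -0.1, -3.9]
width: 0.011
finger_force: 62.3
```

```bash
python3 r.py
```

```text
t 8.35 along -0.0141 across -0.0011 z 0.1095  F along 0.7 across -0.0 z -3.9
turn [-0.0001  0.0002 -0.0017] M [-0.05  0.03 -0.01] width 0.010985282917366923
```

>>> {"method": "servo_tool", "body": {"motion": "-1 0 0.0005 0 0 0 0; -1 0 0.0005 0.001 0 0 0; -1 0 0.0005 0.002 0 0 0; -1 0 0.0005 0.003 0 0 0; -1 0 0.0005 0.003 0 0 0; -1 0 0.0005 0.003 0 0 0"}}

```text
clock: 8.95
tool_pos: [0.481, -0.2612, 0.1065]
orientation: [[-0.998, 0.063, -0.0], [0.063, 0.998, 0.0], [0.0, 0.0, -1.0]]
ft_force: [-3.7, 3.5, 4.4]
width: 0.0108
finger_force: 63.4
```

```bash
python3 r.py
```

```text
t 8.95 along -0.0143 across -0.0004 z 0.1065  F along -3.9 across 3.3 z 4.4
turn [ 0.0001 -0.0001 -0.0017] M [0.49 0.47 0.01] width 0.01080207852264969
```

Lightly on the rails (contact ~8.6 N). Now sliding.

>>> {"method": "servo_tool", "body": {"motion": "-1 -0.001 0.0002 0 0 0 -0.002; -1 -0.002 0.0002 0 0 0 -0.002; -1 -0.003 0.0002 0 0 0 -0.002; -1 -0.004 0.0002 0 0 0 -0.002; -1 -0.005 0.0002 0 0 0 -0.002; -1 -0.006 0.0002 0 0 0 -0.002; -1 -0.007 0.0002 0 0 0 -0.002; -1 -0.008 0.0002 0 0 0 -0.002; -1 -0.009 0.0002 0 0 0 -0.002; -1 -0.009 0.0002 0 0 0 -0.002"}}

```text
clock: 9.95
tool_pos: [0.4902, -0.2617, 0.1064]
orientation: [[-0.998, 0.061, 0.0], [0.061, 0.998, -0.0], [-0.0, -0.0, -1.0]]
ft_force: [-3.6, -0.1, 4.6]
width: 0.0109
finger_force: 63.4
```

```bash
python3 r.py
```

```text
t 9.95 along -0.0051 across -0.0004 z 0.1064  F along -3.6 across -0.3 z 4.6
turn [-0.0002  0.      0.0003] M [-0.19  0.63 -0.  ] width 0.010861487029639358
```

>>> {"method": "servo_tool", "body": {"motion": "-1 -0.0005 0.0002 0.0005 0 0 0; -1 -0.001 0.0002 0.0005 0 0 0; -1 -0.0015 0.0002 0.0005 0 0 0; -1 -0.002 0.0002 0.0005 0 0 0; -1 -0.0025 0.0002 0.0005 0 0 0; -1 -0.003 0.0002 0.0005 0 0 0; -1 -0.0035 0.0002 0.0005 0 0 0; -1 -0.004 0.0002 0.0005 0 0 0"}}

```text
clock: 10.75
tool_pos: [0.4944, -0.2614, 0.1057]
orientation: [[-0.998, 0.061, 0.0], [0.061, 0.998, -0.0], [-0.0, 0.0, -1.0]]
ft_force: [-0.6, -0.3, -2.6]
width: 0.0114
finger_force: 62.3
```

```bash
python3 r.py
```

```text
t 10.75 along -0.0009 across 0.0001 z 0.1057  F along -0.6 across -0.3 z -2.6
turn [0.     0.0003 0.0005] M [ 0.    0.   -0.02] width 0.011356272103446053
```

The vertical force fell, so the lugs have dropped in. I'll centre slightly further and lower gently.

>>> {"method": "servo_tool", "body": {"motion": "-1 -0.0005 0 0 0 0 0; -1 -0.001 0 0.0005 0 0 0; -1 -0.001 0 0.0015 0 0 0; -1 -0.001 0 0.0025 0 0 0; -1 -0.001 0 0.0035 0 0 0; -1 -0.001 0 0.0035 0 0 0"}}

```text
clock: 11.35
tool_pos: [0.495, -0.2617, 0.1022]
orientation: [[-0.998, 0.061, -0.0], [0.061, 0.998, -0.0], [0.0, -0.0, -1.0]]
ft_force: [0.3, -0.2, -3.8]
width: 0.0114
finger_force: 62.3
```

```bash
python3 r.py
```

```text
t 11.35 along -0.0003 across -0.0001 z 0.1022  F along 0.3 across -0.2 z -3.8
turn [-0.0001 -0.0002  0.0002] M [-0.01  0.04  0.  ] width 0.011353524642008322
```

>>> {"method": "servo_tool", "body": {"motion": "-1 0 0 0.001 0 0 0; -1 0 0 0.002 0 0 0; -1 0 0 0.003 0 0 0; -1 0 0 0.0035 0 0 0; -1 0 0 0.004 0 0 0; -1 0 0 0.0045 0 0 0; -1 0 0 0.0045 0 0 0; -1 0 0 0.0045 0 0 0"}}

```text
clock: 12.15
tool_pos: [0.495, -0.2616, 0.0981]
orientation: [[-0.998, 0.061, -0.0], [0.061, 0.998, 0.0], [0.0, 0.0, -1.0]]
ft_force: [-4.5, 3.3, 3.2]
width: 0.0113
finger_force: 63.2
```

```bash
python3 r.py
```

```text
t 12.15 along -0.0003 across -0.0001 z 0.0981  F along -4.7 across 3.1 z 3.2
turn [ 0.0001 -0.0001  0.0003] M [0.43 0.53 0.  ] width 0.011253078398347575
```

Home: z is 9 mm below rail contact, at ~7.5 N. Releasing and withdrawing.

>>> {"method": "servo_tool", "body": {"motion": "-1 0 0 0 0 0 0; -0.6 0 0 0 0 0 0; -0.2 0 0 0 0 0 0; 0.3 0 0 0 0 0 0; 0.3 0 0 0 0 0 0; 0.3 0 0 0 0 0 0; 0.3 0 0 -0.01 0 0 0; 0.3 0 0 -0.03 0 0 0; 0.3 0 0 -0.06 0 0 0; 0.3 0 0 -0.1 0 0 0; 0.3 0 0 -0.14 0 0 0; 0.3 0 0 -0.14 0 0 0"}}

```text
clock: 13.35
tool_pos: [0.497, -0.2631, 0.2436]
orientation: [[-0.998, 0.061, 0.007], [0.061, 0.998, -0.002], [-0.008, -0.002, -1.0]]
ft_force: [0.6, -1.6, 0.2]
width: 0.0555
finger_force: 0.0
```

```bash
python3 r.py; python3 - <<'E'
from cell import manip;import cv2
i=manip.get_image("side")["image"][190:330,250:450,::-1]
j=manip.get_image("wrist")["image"][:,:,::-1]
a=cv2.resize(i,(400,280),interpolation=cv2.INTER_CUBIC);b=cv2.resize(j,(400,250))[:250]
b=cv2.copyMakeBorder(b,0,30,0,0,cv2.BORDER_CONSTANT)
cv2.imwrite("pics/f.png",cv2.convertScaleAbs(cv2.hconcat([a,b]),alpha=1.6))
E
```

```text
t 13.35 along 0.0018 across -0.0014 z 0.2436  F along 0.7 across -1.6 z 0.2
turn [-0.0016  0.0076 -0.0004] M [-0.04 -0.02  0.06] width 0.055490560630367655
```

View pics/f.png

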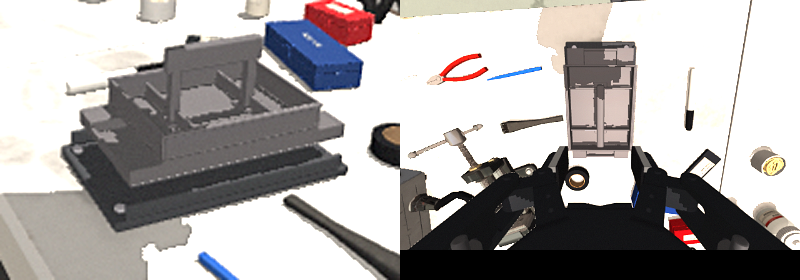

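The tray sits flat on the rails with no gap along its lower edge, left panel about (130,180) to (320,140). The gripper is clear. Handing in.

```bash
python3 -c "
from cell import manip;print(manip.sign_off())"
```

```text
the job is handed in; nothing more can be done
None
```

The tray is stacked on the lower tray with its lugs in the sockets, released and handed in at about 13 s; by force and camera it sat home and level, but the hand-in returned no verdict.

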